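Set out the mat for the next dental case

TASK

Set out the grey mat for the next case: lay the round black mounting plate in the middle of the mat and stand the horseshoe-shaped lower cast upright and centred on top of it, square to the mat, its front teeth towards the mat's edge nearest the robot. Put the bur block beside the plate, midway between the plate and the short edge of the mat on the side where the handpiece lies in its rest, and the small white dish straight behind the plate, midway between the plate and the mat's far edge. All stand upright; leave the other cast, the bottle and the tin where they are.

Things in the scene. Friction and masses are not known exactly. Their poses are not given: they have to be found in the camera images.
- mat: Dark grey rubber bench mat, fixed: 190 mm deep (its x), 240 wide (its y), 3 thick. Origin: centre of its underside, on the table. x points away from the robot (turned by at most 15 degrees), y to the robot's left; short edges at y = +120 and -120 mm, far edge at x = +95 mm. Behind means towards +x.
- mat_front (a point): Middle of the mat's edge nearest the robot, on its top face: x = -95 mm in the mat's frame.
- handpiece: Cordless handpiece lying in its black charging rest, fixed: a dark blue cylinder of 26 mm diameter, 140 mm long, 49 high, its steel nose towards the robot. Origin: underside of the rest's front block (35 by 40 mm); it reaches from 27 mm in front of that to 115 mm behind. It stands past the far part of the mat's left side (y > 0) or right side (y < 0).
- plate: Mounting plate, loose: black plastic disc, diameter 60 mm, 12 mm thick, with a flat 20 mm steel spot in the middle of its flat top. About 60 g. Origin: centre of its underside; z up.
- lower_cast: Lower jaw cast, loose, 90 g: buff stone U, its slot open top to bottom, off-white teeth on top. 56 mm wide (y), 50 long (x -28 to +22 mm), stone 22 high, teeth to 28. Origin: underside, centre of the round front half; put it over the plate centre. x points to the open back, front teeth at -x. Legs flat-sided at y = +-28 mm, x 0 to 22. Starts within 30 degrees of front teeth towards the robot.
- upper_cast: Upper jaw cast, loose, not to be moved: same stone, width, height and axes as the lower cast, but solid: the middle is filled with a domed palate, no slot, and the back bulges slightly (56 mm long).
- bur_block: Bur block, loose: aluminium block 26 mm (x) by 44 mm (y) by 18 mm high, with a row of four steel burs standing along its middle up to 39 mm. About 70 g. Origin: centre of its underside; z up. At the start turned at most 30 degrees from the robot's axes. It may be left at any yaw.
- dish: Small white ceramic dish, loose, open at the top: outside diameter 30 mm at the foot, 32 mm at 10 mm height, 38 mm at the rim, 24 mm high. About 40 g. Origin: centre of its underside; z up.
- bottle: Small white plastic bottle with a black cap, diameter 32 mm, 65 mm high, not to be moved. Origin: centre of its underside.
- tin: Small round steel tin with a darker lid, diameter 33 mm, 19 mm high, standing on the far right corner of the mat, not to be moved. Origin: centre of its underside.
Mind the look-alikes: they are no part of the job. Leave any purple look-alike of the bur_block alone.

How it is judged:
At the end, for the whole second after the job is handed in: Plate within 12 mm of mat centre; lower cast upright on it within 10 mm, square within 0.3 rad, teeth to the near edge; bur block 75 mm to the handpiece side and dish 62.5 mm behind centre, within 15 mm per mat axis, upright; all at rest; upper cast, bottle, tin moved under 20 mm (x of plate in the frame of mat between -0.012 and 0.012 m and y of plate in the frame of mat between -0.012 and 0.012 m and height (world z) of plate between 0 and 0.006 m and angle between each of plate, lower_cast, dish, bur_block's own z axis and vertical below 0.08 rad and horizontal distance between lower_cast and plate below 0.01 m and height (world z) of lower_cast between 0.012 and 0.018 m and angle between the x axis of lower_cast and the x axis of mat, either way round below 0.3 rad and x of mat_front in the frame of lower_cast below -0.03 m and x of dish in the frame of mat between 0.0475 and 0.0775 m and y of dish in the frame of mat between -0.015 and 0.015 m and height (world z) of dish between 0 and 0.006 m and height (world z) of bur_block between 0 and 0.006 m and ((world y of handpiece above 0 m and x of bur_block in the frame of mat between -0.015 and 0.015 m and y of bur_block in the frame of mat between 0.06 and 0.09 m) or (world y of handpiece below 0 m and x of bur_block in the frame of mat between -0.015 and 0.015 m and y of bur_block in the frame of mat between -0.09 and -0.06 m)) and linear speed of each of plate, lower_cast, dish, bur_block below 0.02 m/s and angular speed of each of plate, lower_cast, dish, bur_block below 0.2 rad/s and distance of each of upper_cast, bottle, tin from where it was at the start of the episode below 0.02 m); the robot touches nothing.
It fails at once if the upper cast is moved more than 20 mm (distance of upper_cast from where it was at the start of the episode above 0.02 m).
It fails at once if the bottle is moved more than 20 mm (distance of bottle from where it was at the start of the episode above 0.02 m).
It fails at once if the tin is moved more than 20 mm (distance of tin from where it was at the start of the episode above 0.02 m).
It also fails if it takes over 102 s, if anything falls off the work surface, if the arm or the gripper's body presses on something with over 40 N, if the wrist force passes 120 N, or if a joint passes its speed limit or range.

ROBOT

A 7-joint arm with a two-finger parallel gripper is mounted at the origin on the work surface. World frame = base frame: x ahead of the robot, y to its left, z up, the work surface at z = 0. Lengths are in m, angles in rad, forces in N, time in s.
With the tool pointing down it reaches from about 0.4 to 0.85 m from the base axis. Payload 10.4 kg.
Tool frame: the origin (TCP) lies at the very end of the fingers, on their centre line; the grasp point (between the pads) lies 19 mm behind it; z points along the fingers, y is the direction in which the jaws open and shut (so a half turn about z gives the same grasp; the last joint's range is limited). The gripper opens to 87 mm and grips with 3 to 60 N. Pads are 19 mm wide; open, the fingers measure 117 mm over their backs; the gripper's body (75 mm by 190 mm) begins 51 mm behind the grasp point.
Start: joints at [1.191, 0.332, -0.065, 1.46, 0.022, 1.35, -0.088], TCP at [0.218, -0.586, 0.223] pointing down, gripper open.
Joint ranges: [-2.6, 2.6], [-0.5, 2.12], [-1.47, 1.34], [0.16, 2.42], [-1.27, 4.41], [0.06, 2.06], [-2.6, 2.6]. Speed limits (rad/s): [2.22, 2.22, 2.79, 2.79, 3.14, 3.14, 3.14].

INTERFACE

Orientations are given as a unit quaternion [x, y, z, w].
In Python, from bench import r, eyes, job gives the robot as it stands. The module is installed in compiled form; this text tells all that it offers.
- The arm moves only by the tool play_rows, never from a script. Its argument "motion" is a list of rows, each a list of 7 numbers: the shift along the tool's x, y, z as a fraction of full scale, then the turn, a rotation vector about the tool's x, y, z as a fraction of full scale, then the opening in per cent of the stroke, from 0 (shut) to 100 (fully open). A call has 1 to 5 rows; each row is the pose to reach, as a shift and turn from the pose commanded when the call began, along the tool's axes at that moment; what a row does not reach only later rows make up. Full scale, the value 1, is 0.2 m for a shift and 90 degrees for a turn. A row lasts 1/8 s, in which the tool goes at most 62.5 mm and 10.7 degrees, less where a joint would pass 70% of its speed; a pose out of reach is approached as far as the arm can. A call with a number of a shift or a turn outside -1 to 1 is refused whole. A call with a gripper value outside its range is refused whole. The fingers move at their own pace and stop on an object; "squeeze" is the grip in N (left out, the last holds). Time passes only in rows, so rows that repeat a pose let the fingers close. It gives the time, the measured TCP pose, the force and the opening at its end, in the units of the state.
- r.read_state(): the state, without advancing time (a new reading comes with each control period).
- eyes.camera(name): name is "scene" or "side" or "wrist"; returns a dict with "image" (480x640x3 uint8, red, green, blue), "mtx" (3x3 intrinsics, pixels), "R" (3x3) and "t" (3): a world point X has camera coordinates R X + t. Camera axes: x right, y down, z forward; pixel columns grow to the right and rows downward; lengths in m; the calibration is good to about 2 mm. A picture is of the moment at which its call begins. There is no depth.
- job.close_job(): hands the job in, once; it reports no verdict.
Trained networks look in a picture, given as the dict that the camera call returned (one of the last four; its "shot" number tells which), for a name from the list of things; names that differ only in an ending like _2 or _b are one class to them, and where a whole thing is asked for, a point or a joint stands for the part that bears it (a point fixed in the world has none). Each returns a list of dicts, best first, with "p" (0 to 1); they miss things now and then, are a little off and sometimes report something else, mostly with a low value. They report only what shows in the picture. A call takes as long as a camera call. They do not tell look-alikes from the thing itself.
- eyes.regions_of(picture, label): "region" (480x640 bool, what is visible of it) and "xy" ([column, row] in pixels, amid what is visible of it).
- eyes.landmark_of(picture, label): "xy" ([column, row] in pixels: a listed point, or the origin of a listed thing).
The state is a dict: "time": time; "joint_positions": joint angles; "joint_vel": joint speeds; "joint_torque": joint torques, N m; "ee_pos": TCP position; "eef_rot": TCP orientation; "ft_force": force on the tool from outside, world axes, zero at the start; "torque": the same for the moment, N m; "width": finger opening in m.
Only numpy, scipy, OpenCV 4.12 (cv2) and the standard library are available. Lean on these libraries where they do the work, as an engineer would, in place of code of your own. Each camera call takes 0.05 s, during which the arm holds its last target. There are 200 camera calls.

## Working session

There is one attempt and no reset: what is moved stays moved. The work goes in short steps, Python scripts to look and compute and a tool call to move; the robot and the scene stay as the last step left them, time stands still between calls to the robot, and variables do not carry over. Pictures are saved under pics/ and viewed, about 12 in all and at most 16, crops included, and the job is handed in when it is done.

Besides the shell and the picture viewer there is one more tool, called after "Call:" as a command line: name --pt "numbers of a row" for each row, then --argument value for the rest. play_rows: Moves the arm, as the interface text tells. Shift numbers are shares of 0.2 m and turn numbers shares of 90 degrees, none past 1 either way. Its arguments: {"type":"object","properties":{"motion":{"type":"array","items":{"type":"array","items":{"type":"number"}}},"squeeze":{"type":"number"}},"required":["motion"]}

```bash
mkdir -p pics; cat > h.py <<'E'
import numpy as np, cv2
from scipy.spatial.transform import Rotation as Ro
from bench import r, eyes, job
def ray(c,px,z):
    d=c["R"].T@np.linalg.solve(c["mtx"],[px[0],px[1],1.]); o=-c["R"].T@c["t"]
    return o+d*(z-o[2])/d[2]
def proj(c,X):
    p=c["mtx"]@(c["R"]@np.asarray(X,float)+c["t"]); return p[:2]/p[2]
def save(c,n): cv2.imwrite("pics/"+n+".png",c["image"][:,:,::-1])
def delta(pos,yaw=None):
    """rows numbers to go from present pose to world pos, tool down, jaw axis (tool y) at world angle yaw"""
    s=r.read_state(); R0=Ro.from_quat(s["eef_rot"]); d=R0.inv().apply(np.array(pos)-s["ee_pos"])/0.2
    o=[0,0,0]
    if yaw is not None:
        best=None
        for k in (0,np.pi):
            y=np.array([np.cos(yaw+k),np.sin(yaw+k),0]); z=np.array([0,0,-1.]); x=np.cross(y,z)
            rv=(R0.inv()*Ro.from_matrix(np.c_[x,y,z])).as_rotvec()
            if best is None or np.linalg.norm(rv)<np.linalg.norm(best): best=rv
        o=best/(np.pi/2)
    return np.round(d,3),np.round(o,3)
E
python3 - <<'E'
from h import *
s=r.read_state(); print({k:np.round(v,3) for k,v in s.items()})
for n in ("scene","side"):
    c=eyes.camera(n); save(c,n+"0"); print(n,np.round(-c["R"].T@c["t"],3))
    for l in ("mat","mat_front","handpiece","plate","lower_cast","upper_cast","bur_block","dish","bottle","tin"):
        q=eyes.landmark_of(c,l)
        z=.003 if l=="mat_front" else 0.
        print(l,[(np.round(a["xy"]).tolist(),round(a["p"],2),np.round(ray(c,a["xy"],z)[:2],3).tolist()) for a in q[:3]])
E
```

```text
{'time': np.float64(0.0), 'joint_positions': array([ 1.191,  0.333, -0.065,  1.461,  0.022,  1.35 , -0.088]), 'joint_vel': array([ 0.002, -0.   ,  0.002,  0.001, -0.001, -0.002, -0.001]), 'joint_torque': array([ 0.0000e+00, -6.2325e+01,  2.5000e-02, -3.8990e+01, -6.1000e-02,
        4.0000e-02,  0.0000e+00]), 'ee_pos': array([ 0.218, -0.585,  0.222]), 'eef_rot': array([ 0.984,  0.177, -0.   , -0.001]), 'ft_force': array([-0.373,  0.21 , -0.398]), 'torque': array([0.059, 0.01 , 0.02 ]), 'width': np.float64(0.087)}
scene [ 0.811 -0.422  0.872]
mat [([340.0, 235.0], 0.76, [0.534, 0.057])]
mat_front [([295.0, 213.0], 0.71, [0.426, 0.048])]
handpiece [([272.0, 410.0], 0.76, [0.628, -0.307]), ([182.0, 326.0], 0.19, [0.394, -0.278])]
plate [([186.0, 324.0], 0.76, [0.398, -0.271])]
lower_cast [([341.0, 150.0], 0.62, [0.41, 0.257])]
upper_cast [([384.0, 121.0], 0.86, [0.447, 0.394])]
bur_block [([391.0, 162.0], 0.52, [0.527, 0.288])]
dish [([156.0, 401.0], 0.58, [0.452, -0.406])]
bottle [([226.0, 374.0], 0.79, [0.522, -0.303])]
tin [([348.0, 290.0], 0.57, [0.616, -0.043])]
side [0.089 0.784 0.687]
mat [([315.0, 250.0], 0.71, [0.534, 0.055]), ([379.0, 180.0], 0.59, [0.54, -0.317])]
mat_front []
handpiece [([348.0, 171.0], 0.97, [0.642, -0.318])]
plate [([416.0, 198.0], 0.49, [0.41, -0.279])]
lower_cast [([314.0, 323.0], 0.63, [0.42, 0.253])]
upper_cast [([252.0, 370.0], 0.57, [0.458, 0.401])]
bur_block [([318.0, 363.0], 0.6, [0.364, 0.33]), ([258.0, 314.0], 0.57, [0.528, 0.289]), ([378.0, 183.0], 0.17, [0.534, -0.302])]
dish [([413.0, 174.0], 0.57, [0.466, -0.4])]
bottle [([380.0, 180.0], 0.67, [0.535, -0.318])]
tin [([307.0, 218.0], 0.62, [0.619, -0.048])]
```

View pics/scene0.png

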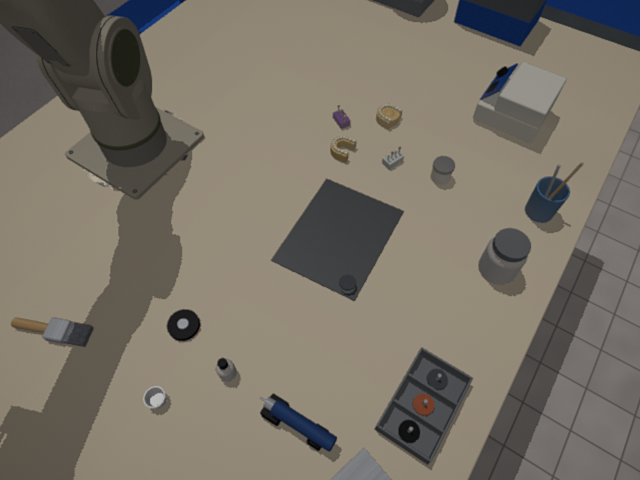

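View pics/side0.png

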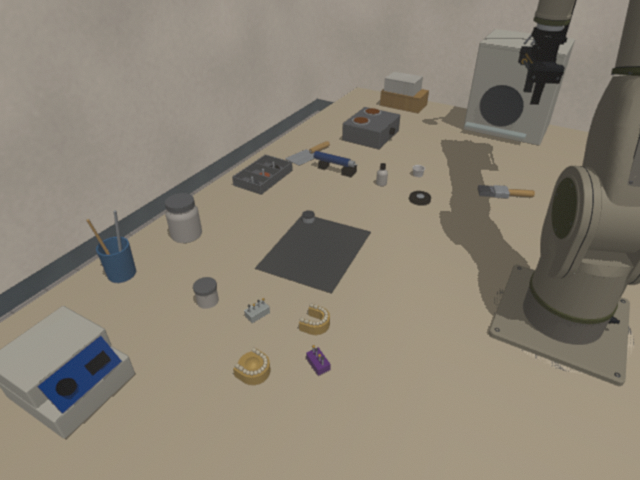

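The pictures agree with the networks: the aluminium bur block is at about (391,160) in the scene view, and the purple look-alike at (341,117). The handpiece is on the right (y<0) and the tin is on the mat's far right corner. Next I fit the mat pose and work out the first move.

```bash
cat >> h.py <<'E'
def matpose(c):
    q=eyes.regions_of(c,"mat")[0]["region"]|False
    ys,xs=np.nonzero(q); hull=cv2.convexHull(np.c_[xs,ys].astype(np.float32))[:,0]
    W=np.array([ray(c,p,.003)[:2] for p in hull],np.float32)
    return cv2.minAreaRect(W*1000)
E
python3 - <<'E'
from h import *
for n in ("scene","side"):
    c=eyes.camera(n); print(n,matpose(c))
    q=eyes.landmark_of(c,"mat")[0]; print(np.round(ray(c,q["xy"],0),4))
    for l in ("plate","lower_cast","bur_block"):
        m=eyes.regions_of(c,l)[0]; print(l,m["p"],m["xy"])
print(delta([.405,-.275,.2],np.deg2rad(105)))
E
```

```text
Traceback (most recent call last):
  File "h.py", line 23, in matpose
    q=eyes.regions_of(c,"mat")[0]["region"]|False
      ~~~~~~~~~~~~~~~~~~~~~~~~^^^
IndexError: list index out of range
```

```bash
python3 - <<'E'
s=open('h.py').read()
s=s.replace('    q=eyes.regions_of(c,"mat")[0]["region"]|False\n','''    g=cv2.cvtColor(c["image"],cv2.COLOR_RGB2HSV); m=((g[...,2]<85)&(g[...,1]<70)).astype(np.uint8)
    m=cv2.morphologyEx(m,cv2.MORPH_OPEN,np.ones((3,3),np.uint8)); _,lab=cv2.connectedComponents(m)
    u,v=np.round(proj(c,[.534,.057,.003])).astype(int); q=lab==lab[v,u]
''')
open('h.py','w').write(s)
E
python3 - <<'E'
from h import *
for n in ("scene","side"):
    c=eyes.camera(n); print(n,matpose(c))
print(delta([.405,-.275,.2],np.deg2rad(105)))
E
```

```text
scene ((534.1931762695312, 54.055137634277344), (188.62278747558594, 239.42160034179688), 5.1488261222839355)
side ((534.9901733398438, 45.15135955810547), (187.22695922851562, 256.7662048339844), 5.216118335723877)
(array([ 1.417, -1.129,  0.113]), array([ 0.  , -0.  ,  0.06]))
```

Call:
play_rows --pt "0.71 -0.56 0.0 0 0 0 100" --pt "0.71 -0.56 0.0 0 0 0 100" --pt "0.71 -0.56 0.0 0 0 0 100" --pt "0.71 -0.56 0.0 0 0 0 100"

```text
time: 1.8
ee_pos: [0.3156, -0.4274, 0.2232]
eef_rot: [0.983, 0.181, 0.001, 0.0]
ft_force: [-0.2, -0.4, 0.6]
width: 0.087
```

Call:
play_rows --pt "0.71 -0.56 0.0 0 0 0.06 100" --pt "0.71 -0.56 0.0 0 0 0.06 100" --pt "0.71 -0.56 0.0 0 0 0.06 100" --pt "0.71 -0.56 0.0 0 0 0.06 100" --pt "0.71 -0.56 0.0 0 0 0.06 100"

```text
time: 2.42
ee_pos: [0.4056, -0.2777, 0.2226]
eef_rot: [0.991, 0.13, -0.0, 0.0]
ft_force: [0.0, -0.1, -0.2]
width: 0.0871
```

```bash
python3 - <<'E'
from h import *
c=eyes.camera("wrist"); save(c,"w1"); print(r.read_state()["ee_pos"],-c["R"].T@c["t"])
for l,z in (("plate",0.),("dish",0),("bottle",0)):
    print(l,[(a["xy"],a["p"],ray(c,a["xy"],z)) for a in eyes.landmark_of(c,l)])
    print(l,[(a["xy"],a["p"],ray(c,a["xy"],.012)) for a in eyes.regions_of(c,l)])
E
```

```text
[ 0.40535208 -0.27813082  0.22249983] [ 0.47342931 -0.258132    0.38537227]
plate [([316.5, 215.1], 0.64, array([ 0.39800889, -0.2775636 ,  0.        ]))]
plate [([317.3, 213.9], 0.8, array([ 0.4017002 , -0.27740237,  0.012     ]))]
dish [([452.2, 195.0], 0.82, array([ 0.45207459, -0.40178767,  0.        ]))]
dish []
bottle [([375.4, 94.5], 0.59, array([ 0.52187274, -0.30097773,  0.        ]))]
bottle [([374.7, 90.0], 0.77, array([ 0.52382722, -0.29792133,  0.012     ])), ([65.6, 49.0], 0.48, array([ 0.48637527, -0.02784842,  0.012     ]))]
```

View pics/w1.png

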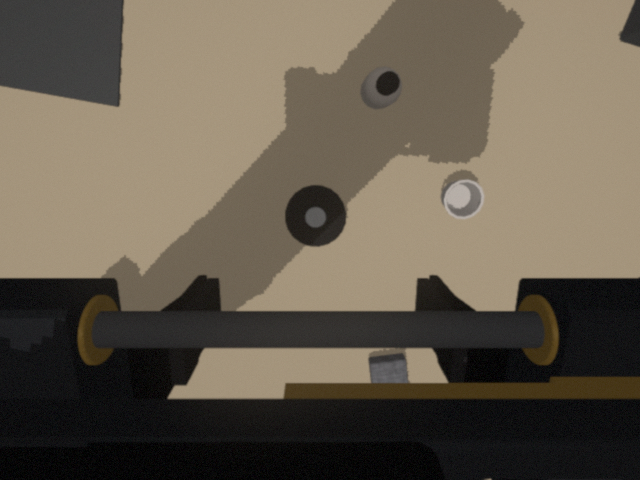

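The plate shows at (316,216) px, the dish at (463,199) and the bottle at (381,88). The plate lies a few mm from under the tool, so I go down on it.

Call:
play_rows --pt "-0.02 -0.013 0.3 0 0 0 100" --pt "-0.02 -0.013 0.6 0 0 0 100" --pt "-0.02 -0.013 0.9 0 0 0 100" --pt "-0.02 -0.013 0.95 0 0 0 100" --pt "-0.02 -0.013 0.95 0 0 0 100"

```text
time: 3.4
ee_pos: [0.4022, -0.2755, 0.0336]
eef_rot: [0.991, 0.131, 0.0, 0.0]
ft_force: [0.5, 0.2, 0.9]
width: 0.0869
```

Call:
play_rows --pt "0 0 0.08 0 0 0 100" --pt "0 0 0.14 0 0 0 100" --pt "0 0 0.14 0 0 0 100"

```text
time: 3.78
ee_pos: [0.4012, -0.2748, 0.004]
eef_rot: [0.991, 0.131, -0.0, -0.0]
ft_force: [-0.8, 0.8, -0.0]
width: 0.0872
```

Call:
play_rows --pt "0 0 0 0 0 0 50" --pt "0 0 0 0 0 0 50" --pt "0 0 0 0 0 0 50" --pt "0 0 0 0 0 0 50" --pt "0 0 0 0 0 0 50" --squeeze 20

```text
time: 4.4
ee_pos: [0.4018, -0.2752, 0.0048]
eef_rot: [0.991, 0.131, 0.0, 0.0]
ft_force: [-0.7, 0.2, 2.9]
width: 0.0596
```

Call:
play_rows --pt "0 0 -0.3 0 0 0 45" --pt "0.2 -0.2 -0.5 0 0 0 45" --pt "0.4 -0.5 -0.5 0 0 0 45" --pt "0.53 -0.71 -0.5 0 0 0 45" --pt "0.53 -0.71 -0.5 0 0 0 45"

```text
time: 5.03
ee_pos: [0.4684, -0.1055, 0.1049]
eef_rot: [0.991, 0.135, 0.001, -0.0]
ft_force: [-0.8, -1.0, -0.4]
width: 0.0591
```

Call:
play_rows --pt "0.2 -0.26 0 0 0 0.05 45" --pt "0.38 -0.5 0 0 0 0.11 45" --pt "0.54 -0.706 0 0 0 0.11 45" --pt "0.54 -0.706 0 0 0 0.11 45" --pt "0.54 -0.706 0 0 0 0.11 45"

```text
time: 5.65
ee_pos: [0.5346, 0.0527, 0.104]
eef_rot: [0.999, 0.044, -0.0, 0.0]
ft_force: [-0.0, -0.8, -0.5]
width: 0.059
```

```bash
python3 - <<'E'
from h import *
c=eyes.camera("wrist"); save(c,"w2"); s=r.read_state(); print(s["ee_pos"],s["width"])
for l in ("plate",):
    print(l,[(a["xy"],a["p"],ray(c,a["xy"],s["ee_pos"][2]-.004)) for a in eyes.landmark_of(c,l)])
c=eyes.camera("scene"); save(c,"s2")
print([(a["xy"],a["p"],ray(c,a["xy"],s["ee_pos"][2]-.004)) for a in eyes.landmark_of(c,"plate")])
print(delta([.534,.054,.02],np.deg2rad(95.1)))
E
```

```text
[0.53448928 0.05203383 0.10409467] 0.0591732214679716
plate [([318.0, 301.3], 0.84, array([0.53078468, 0.05339229, 0.10009467]))]
[([337.4, 211.0], 0.41, array([0.53341419, 0.04454762, 0.10009467])), ([274.3, 413.4], 0.17, array([ 0.65476863, -0.3229419 ,  0.10009467]))]
(array([-0.002, -0.009,  0.422]), array([ 0.   ,  0.   , -0.001]))
```

View pics/w2.png

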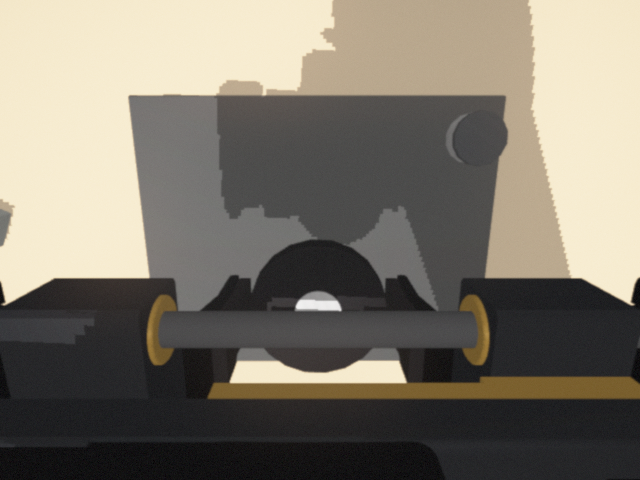

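The plate is held level and the mat is square in view: far edge at row 96 from column 129 to 505, near edge at about row 360. I check the mat centre from those edges.

```bash
python3 - <<'E'
from h import *
c=eyes.camera("wrist")
for p in ((129,96),(505,96),(317,96),(317,360)): print(ray(c,p,.003))
print(ray(c,(318,306),.108))
E
```

```text
[0.61775248 0.18082665 0.003     ]
[ 0.63853938 -0.05706711  0.003     ]
[0.6281392  0.06195685 0.003     ]
[0.43977534 0.04560356 0.003     ]
[0.53197901 0.05314879 0.108     ]
```

Call:
play_rows --pt "0 -0.008 0.2 0 0 0 45" --pt "0 -0.008 0.4 0 0 0 45" --pt "0 -0.008 0.43 0 0 0 45" --pt "0 -0.008 0.43 0 0 0 45"

```text
time: 6.4
ee_pos: [0.5351, 0.0554, 0.0193]
eef_rot: [0.999, 0.045, 0.0, -0.0]
ft_force: [-1.0, -0.1, 0.2]
width: 0.059
```

Call:
play_rows --pt "0.005 0.005 0.03 0 0 0 45" --pt "0.005 0.005 0.055 0 0 0 45" --pt "0.005 0.005 0.058 0 0 0 45" --pt "0.005 0.005 0.058 0 0 0 45"

```text
time: 6.9
ee_pos: [0.5364, 0.0545, 0.0075]
eef_rot: [0.999, 0.045, 0.001, 0.0]
ft_force: [0.6, -1.7, 4.5]
width: 0.0595
```

Call:
play_rows --pt "0 0 0 0 0 0 95" --pt "0 0 0 0 0 0 95" --pt "0 0 0 0 0 0 95" --pt "0 0 -0.15 0 0 0 95" --pt "0 0 -0.4 0 0 0 95"

```text
time: 7.52
ee_pos: [0.5343, 0.0545, 0.0864]
eef_rot: [0.999, 0.045, -0.002, -0.0]
ft_force: [1.7, -1.1, 0.4]
width: 0.0824
```

```bash
python3 - <<'E'
from h import *
print(r.read_state()["ee_pos"])
print(delta([.42,.25,.2],np.deg2rad(95.1)))
E
```

```text
[0.53433554 0.05454201 0.0863826 ]
(array([-0.484, -1.025, -0.566]), array([-0.   ,  0.002,  0.001]))
```

Call:
play_rows --pt "-0.1 -0.2 -0.4 0 0 0 100" --pt "-0.3 -0.5 -0.57 0 0 0 100" --pt "-0.48 -0.8 -0.57 0 0 0 100" --pt "-0.48 -1.0 -0.57 0 0 0 100" --pt "-0.48 -1.0 -0.57 0 0 0 100"

```text
time: 8.15
ee_pos: [0.4201, 0.2491, 0.2019]
eef_rot: [0.999, 0.048, 0.001, -0.0]
ft_force: [0.5, -0.4, -0.5]
width: 0.0868
```

```bash
python3 - <<'E'
from h import *
c=eyes.camera("wrist"); save(c,"w3"); s=r.read_state(); print(s["ee_pos"])
for l in ("lower_cast","plate","bur_block"):
    print(l,[(a["xy"],round(a["p"],2),ray(c,a["xy"],0.)) for a in eyes.landmark_of(c,l)])
for a in eyes.regions_of(c,"lower_cast"):
    m=a["region"].astype(np.uint8); k=cv2.findContours(m,0,2)[0]; k=max(k,key=cv2.contourArea)[:,0]
    W=np.array([ray(c,p,.022)[:2]*1000 for p in k],np.float32); print(a["p"],cv2.minAreaRect(W),W.mean(0))
E
```

```text
[0.41987399 0.24984114 0.20182975]
lower_cast [([315.0, 214.3], 0.77, array([0.41755497, 0.25259107, 0.        ]))]
plate [([553.9, 107.1], 0.64, array([0.5333746 , 0.05158514, 0.        ]))]
bur_block [([281.7, 85.0], 0.89, array([0.52886914, 0.29210432, 0.        ])), ([228.7, 260.3], 0.74, array([0.36412696, 0.33216729, 0.        ]))]
0.94 ((413.8153076171875, 253.9418182373047), (52.12089157104492, 57.2426643371582), 5.430943489074707) [410.70142 253.05707]
```

View pics/w3.png

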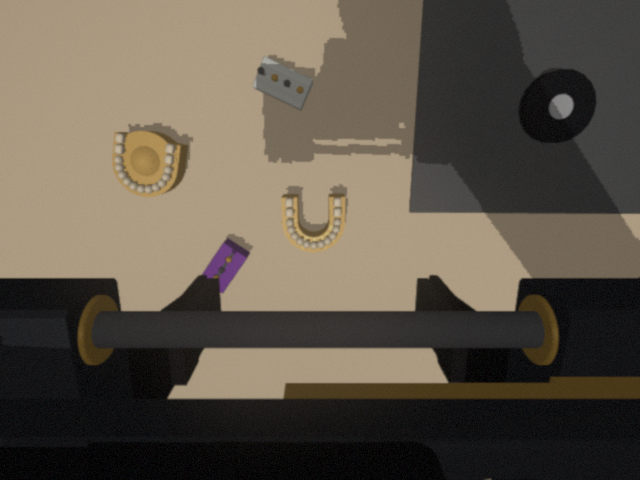

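The lower cast is at (315,222) px with its legs pointing up in the image, so it is in line with the tool within about 1°. The bur block is at (283,83), turned about 23°; the plate is central on the mat.

Call:
play_rows --pt "0.038 -0.02 0.3 0 0 0 100" --pt "0.038 -0.02 0.6 0 0 0 100" --pt "0.038 -0.02 0.85 0 0 0 100" --pt "0.038 -0.02 0.96 0 0 0 100" --pt "0.038 -0.02 0.98 0 0 0 100"

```text
time: 9.02
ee_pos: [0.4289, 0.2479, 0.0032]
eef_rot: [0.999, 0.044, -0.002, 0.001]
ft_force: [0.9, 0.3, 0.7]
width: 0.0867
```

Call:
play_rows --pt "0 0 0 0 0 0 45" --pt "0 0 0 0 0 0 45" --pt "0 0 0 0 0 0 45" --pt "0 0 0 0 0 0 45" --pt "0 0 0 0 0 0 45" --squeeze 15

```text
time: 9.65
ee_pos: [0.4299, 0.2501, 0.0055]
eef_rot: [0.999, 0.045, 0.001, -0.0]
ft_force: [0.5, -0.7, 6.3]
width: 0.0557
```

Call:
play_rows --pt "0 0 -0.2 0 0 0 45" --pt "0 0 -0.5 0 0 0 45" --pt "0.2 0.3 -0.5 0 0 0 45" --pt "0.3 0.55 -0.5 0 0 0 45" --pt "0.3 0.6 -0.5 0 0 0 45"

```text
time: 10.28
ee_pos: [0.5016, 0.1308, 0.1045]
eef_rot: [0.999, 0.041, -0.0, 0.001]
ft_force: [-1.1, 0.4, -2.1]
width: 0.0559
```

```bash
python3 - <<'E'
from h import *
s=r.read_state(); print(s["ee_pos"],s["width"])
c=eyes.camera("wrist"); save(c,"w4")
print([(a["xy"],round(a["p"],2),ray(c,a["xy"],s["ee_pos"][2]-.005)) for a in eyes.landmark_of(c,"lower_cast")])
print([(a["xy"],round(a["p"],2),ray(c,a["xy"],.003)) for a in eyes.landmark_of(c,"plate")])
print([(a["xy"],round(a["p"],2),ray(c,a["xy"],.015)) for a in eyes.regions_of(c,"plate")])
print(delta([.544,.055,.06],np.deg2rad(95.1)))
E
```

```text
[0.5016131  0.13082065 0.10449573] 0.05588353876725413
[]
[([435.6, 205.1], 0.96, array([0.53185619, 0.05362908, 0.003     ]))]
[([439.0, 203.0], 0.63, array([0.53520545, 0.05548566, 0.015     ]))]
(array([0.186, 0.429, 0.224]), array([-0.   ,  0.   ,  0.001]))
```

View pics/w4.png

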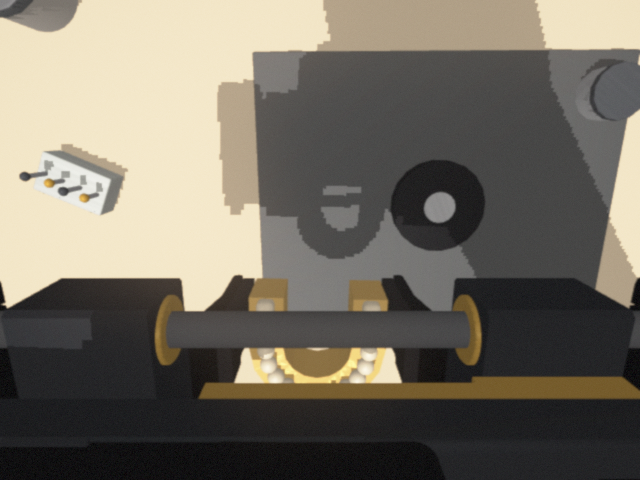

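```bash
python3 - <<'E'
from h import *
s=r.read_state(); R=Ro.from_quat(s["eef_rot"])
c=eyes.camera("wrist")
for p in ((269,280),(368,281)): print(R.inv().apply(ray(c,p,s["ee_pos"][2]+.0165)-s["ee_pos"]))
print(s["ee_pos"],ray(c,(440,207),.015))
E
```

```text
[ 0.01453014 -0.02052997 -0.01649853]
[ 0.01408375  0.01877322 -0.016514  ]
[0.49921236 0.13696502 0.10480317] [0.53085959 0.06093754 0.015     ]
```

```bash
python3 - <<'E'
from h import *
s=r.read_state(); R=Ro.from_quat(s["eef_rot"])
c=eyes.camera("wrist"); save(c,"w5")
for p,z in (((269,280),-.0055),((368,281),-.0055),((269,303),.0165),((368,303),.0165)): print(R.inv().apply(ray(c,p,s["ee_pos"][2]+z)-s["ee_pos"]))
a=eyes.landmark_of(c,"plate")[0]; print(s["ee_pos"],a["xy"],ray(c,a["xy"],.003))
print(delta([.545,.0545,.06],np.deg2rad(95.1)))
E
```

```text
[ 0.00614631 -0.02344557  0.00550837]
[0.00563229 0.02176585 0.00548973]
[ 0.0046511  -0.02087437 -0.01649237]
[ 0.00462587  0.01905594 -0.01650892]
[0.49919005 0.13736668 0.10489983] [447.0, 201.8] [0.53307036 0.05326349 0.003     ]
(array([0.189, 0.433, 0.225]), array([-0.   , -0.   ,  0.002]))
```

Call:
play_rows --pt "0.1 0.25 0 0 0 0 45" --pt "0.204 0.429 0.0 0 0 0 45" --pt "0.204 0.429 0.15 0 0 0 45" --pt "0.204 0.429 0.3 0 0 0 45" --pt "0.204 0.429 0.3 0 0 0 45"

```text
time: 11.25
ee_pos: [0.5465, 0.0548, 0.0431]
eef_rot: [0.999, 0.046, -0.002, -0.0]
ft_force: [-0.5, 0.1, -1.3]
width: 0.0559
```

```bash
python3 - <<'E'
from h import *
s=r.read_state(); print(s["ee_pos"],s["width"],delta([.548,.0557,.021],np.deg2rad(95.1)))
E
```

```text
[0.54645593 0.05477839 0.04312963] 0.05586807341183715 (array([ 0.009, -0.004,  0.111]), array([-0.   ,  0.003,  0.002]))
```

Call:
play_rows --pt "0.005 0 0.05 0 0 0 45" --pt "0.005 0 0.09 0 0 0 45" --pt "0.005 0 0.11 0 0 0 45" --pt "0.005 0 0.118 0 0 0 45" --pt "0.005 0 0.118 0 0 0 45"

```text
time: 11.88
ee_pos: [0.5494, 0.0541, 0.0215]
eef_rot: [0.999, 0.045, 0.0, 0.0]
ft_force: [0.2, 1.1, -1.2]
width: 0.0561
```

Call:
play_rows --pt "0 0 0 0 0 0 85" --pt "0 0 0 0 0 0 85" --pt "0 0 0 0 0 0 85" --pt "0 0 -0.2 0 0 0 85" --pt "0 0 -0.5 0 0 0 85"

```text
time: 12.5
ee_pos: [0.548, 0.0538, 0.1212]
eef_rot: [0.999, 0.045, -0.002, -0.0]
ft_force: [0.9, -0.8, 0.3]
width: 0.0735
```

```bash
python3 - <<'E'
from h import *
eyes.camera("wrist");s=r.read_state(); print(s["ee_pos"],s["width"])
for n in("wrist","scene","side"):
  c=eyes.camera(n); save(c,"c_"+n)
  for l,z in(("lower_cast",.015),("plate",.003)): print(n,l,[(a["xy"],round(a["p"],2),ray(c,a["xy"],z)) for a in eyes.landmark_of(c,l)])
print(delta([.45,.28,.2],np.deg2rad(95.1)))
E
```

```text
[0.55240433 0.05512133 0.13038393] 0.07387053578134632
wrist lower_cast []
wrist plate [([316.1, 255.2], 0.73, array([0.53352297, 0.05577541, 0.003     ]))]
scene lower_cast [([336.9, 229.1], 0.74, array([0.52658552, 0.0568494 , 0.015     ]))]
scene plate [([339.9, 233.7], 0.62, array([0.53400986, 0.05734752, 0.003     ]))]
side lower_cast [([315.7, 246.7], 0.55, array([0.52920211, 0.06074352, 0.015     ]))]
side plate [([312.5, 244.1], 0.63, array([0.54877129, 0.0430908 , 0.003     ])), ([312.6, 248.5], 0.41, array([0.5398873 , 0.05733499, 0.003     ]))]
(array([-0.391, -1.17 , -0.398]), array([-0.   ,  0.001,  0.001]))
```

View pics/c_wrist.png

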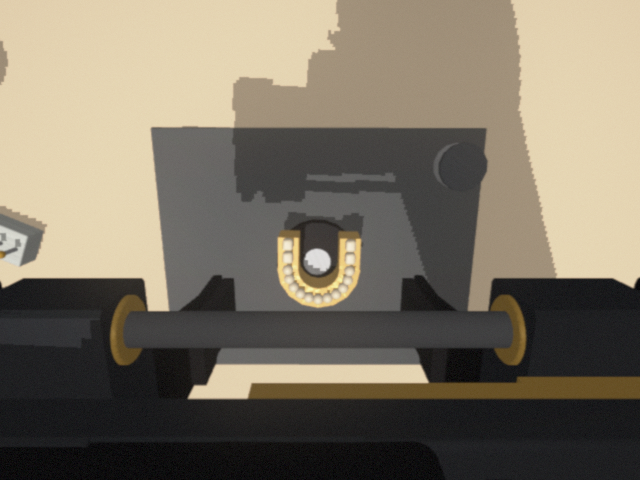

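```bash
python3 - <<'E'
from h import *
c=eyes.camera("wrist"); R=np.array([[np.cos(.09),np.sin(.09)],[-np.sin(.09),np.cos(.09)]]); m=np.array([.534,.054])
for n,p,z in(("front",(318,307),.037),("back",(318,232),.015),("back top",(318,240),.037),("platefar",(318,220),.015),("left",(278,255),.037),("right",(360,255),.037),("spot",(317,261),.015)): print(n,1000*R@(ray(c,p,z)[:2]-m))
E
```

```text
front [-28.61602803  -0.34715113]
back [18.49939926 -0.39545422]
back top [18.61974002 -0.36543373]
platefar [27.12660473 -0.39879338]
left [ 8.44592047 25.87864551]
right [  8.40414804 -27.9166967 ]
spot [-2.94380288  0.33055093]
```

Call:
play_rows --pt "-0.1 -0.3 -0.2 0 0 0 100" --pt "-0.2 -0.6 -0.35 0 0 0 100" --pt "-0.37 -0.9 -0.35 0 0 0 100" --pt "-0.37 -1 -0.35 0 0 0 100" --pt "-0.37 -1 -0.35 0 0 0 100"

```text
time: 13.68
ee_pos: [0.4557, 0.2502, 0.1916]
eef_rot: [0.999, 0.048, 0.0, -0.001]
ft_force: [0.4, -0.2, -0.5]
width: 0.0866
```

```bash
python3 - <<'E'
from h import *
eyes.camera("scene"); c=eyes.camera("wrist"); save(c,"w6"); s=r.read_state(); print(s["ee_pos"])
print([(a["xy"],round(a["p"],2),ray(c,a["xy"],0)) for a in eyes.landmark_of(c,"bur_block")])
for a in eyes.regions_of(c,"bur_block"):
    k=max(cv2.findContours(a["region"].astype(np.uint8),0,2)[0],key=cv2.contourArea)[:,0]
    W=np.array([ray(c,p,.018)[:2]*1000 for p in k],np.float32); print(a["p"],cv2.minAreaRect(W))
E
```

```text
[0.45761313 0.24635268 0.19093469]
[([275.2, 127.7], 0.96, array([0.52911831, 0.29263036, 0.        ])), ([223.6, 300.6], 0.86, array([0.36274451, 0.33222969, 0.        ]))]
0.56 ((377.7142333984375, 321.20306396484375), (30.778968811035156, 21.447933197021484), 5.8737287521362305)
```

View pics/w6.png

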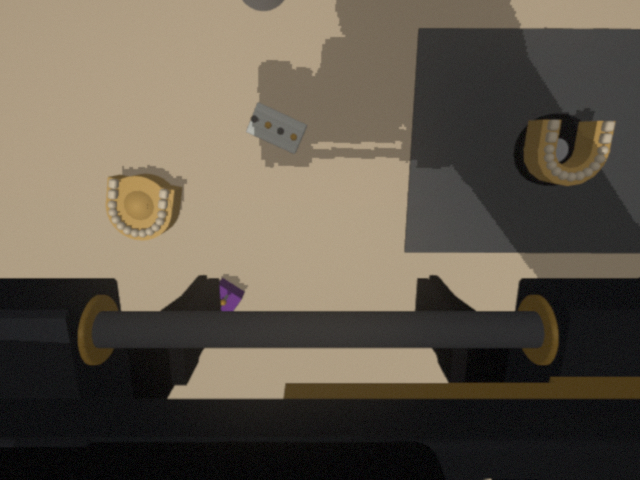

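The bur block's top centre is at about (277,128) px, with the bur line running from (255,119) to (293,137). I compute the block's pose and the turn needed; the lower cast stands on the plate with its teeth to the near edge.

```bash
python3 - <<'E'
from h import *
eyes.camera("scene"); c=eyes.camera("wrist"); s=r.read_state(); print(s["ee_pos"],s["joint_positions"][[4,5,6]])
g=cv2.cvtColor(c["image"],cv2.COLOR_RGB2HSV); m=np.zeros((480,640),np.uint8); m[80:170,230:320]=((g[...,1]<45)&(g[...,2]>80))[80:170,230:320]
n,lab,st,ce=cv2.connectedComponentsWithStats(m); i=1+st[1:,4].argmax(); print(st[i],ce[i])
k=np.argwhere(lab==i)[:,::-1]; W=np.array([ray(c,p,.018)[:2]*1000 for p in k],np.float32); print(cv2.minAreaRect(W))
a,b=ray(c,(255,119),.039),ray(c,(293,137),.039); th=np.arctan2(*(a-b)[[1,0]]); print(np.degrees(th),(a+b)/2)
print(delta([.528,.290,.191],th+np.pi/2))
E
```

```text
[0.45820628 0.2453926  0.1910141 ] [ 0.14469295  1.25601454 -2.17296605]
[ 242  104   61   51 1614] [272.38042131 129.33023544]
((528.7935791015625, 289.8422546386719), (44.669097900390625, 26.298030853271484), 71.16752624511719)
70.20334848417605 [0.53000554 0.28629458 0.039     ]
(array([ 0.367, -0.192, -0.   ]), array([ 0.   ,  0.   , -0.724]))
```

Call:
play_rows --pt "0.1 -0.05 0 0 0 -0.1 70" --pt "0.2 -0.1 0 0 0 -0.2 70" --pt "0.3 -0.15 0 0 0 -0.3 70" --pt "0.367 -0.192 0 0 0 -0.4 70" --pt "0.367 -0.192 0 0 0 -0.5 70"

```text
time: 14.6
ee_pos: [0.5283, 0.2911, 0.1907]
eef_rot: [0.905, 0.425, -0.0, -0.0]
ft_force: [-0.4, 0.0, -0.5]
width: 0.0611
```

```bash
python3 - <<'E'
from h import *
eyes.camera("scene");eyes.camera("scene");s=r.read_state(); print(s["ee_pos"],s["joint_positions"][[4,5,6]],delta([.5288,.2898,.005],np.deg2rad(160.7)))
E
```

```text
[0.52774762 0.29067622 0.19077281] [ 0.32934844  1.33253098 -1.50387912] (array([0.001, 0.008, 0.929]), array([-0.001,  0.   , -0.228]))
```

Call:
play_rows --pt "0 0.008 0.2 0 0 -0.11 70" --pt "0 0.008 0.4 0 0 -0.226 70" --pt "0 0.008 0.7 0 0 -0.226 70" --pt "0 0.008 0.9 0 0 -0.226 70" --pt "0 0.008 0.925 0 0 -0.226 70"

```text
time: 15.32
ee_pos: [0.5272, 0.2886, 0.0038]
eef_rot: [0.818, 0.575, -0.002, -0.0]
ft_force: [0.4, -0.1, 1.3]
width: 0.0611
```

Call:
play_rows --pt "0 0 0 0 0 0 70" --pt "0 0 0 0 0 0 15" --pt "0 0 0 0 0 0 15" --pt "0 0 0 0 0 0 15" --pt "0 0 0 0 0 0 15" --squeeze 20

```text
time: 15.95
ee_pos: [0.5287, 0.2904, 0.0066]
eef_rot: [0.817, 0.577, 0.0, 0.0]
ft_force: [-0.8, 0.2, -0.8]
width: 0.0285
```

Call:
play_rows --pt "0 0 0 0 0 0 15" --pt "0 0 -0.2 0 0 0 15" --pt "0 0 -0.4 0 0 0 15" --pt "0 0 -0.6 0 0 0 15" --pt "0 0 -0.6 0 0 0 15"

```text
time: 16.58
ee_pos: [0.5298, 0.2916, 0.1294]
eef_rot: [0.817, 0.577, 0.002, 0.0]
ft_force: [-0.4, -0.2, -0.8]
width: 0.0253
```

```bash
python3 - <<'E'
from h import *
eyes.camera("scene");eyes.camera("scene");s=r.read_state(); print(s["ee_pos"],s["width"])
u=np.array([-np.sin(.09),np.cos(.09)]); t=np.array([.534,.054])-.075*u; print(t)
print(delta([*t,.125],np.deg2rad(180)))
E
```

```text
[0.52843979 0.2901376  0.12592827] 0.025756040371145338
[ 0.54074089 -0.02069645]
(array([-1.444,  0.577,  0.005]), array([ 0.   ,  0.   , -0.217]))
```

Call:
play_rows --pt "-0.3 0.1 0 0 0 0 15" --pt "-0.55 0.2 0 0 0 0 15" --pt "-0.72 0.29 0 0 0 0 15" --pt "-0.72 0.29 0 0 0 0 15"

```text
time: 17.18
ee_pos: [0.5351, 0.1308, 0.1246]
eef_rot: [0.818, 0.575, -0.002, 0.0]
ft_force: [0.1, -0.5, -2.1]
width: 0.0258
```

Call:
play_rows --pt "-0.3 0.12 0 0 0 -0.1 15" --pt "-0.55 0.22 0 0 0 -0.21 15" --pt "-0.724 0.287 0 0 0 -0.21 15" --pt "-0.724 0.287 0 0 0 -0.21 15" --pt "-0.724 0.287 0 0 0 -0.21 15"

```text
time: 17.8
ee_pos: [0.5404, -0.0188, 0.1257]
eef_rot: [0.71, 0.704, 0.0, -0.001]
ft_force: [-0.7, 0.8, -0.5]
width: 0.026
```

```bash
python3 - <<'E'
from h import *
eyes.camera("scene");c=eyes.camera("wrist");save(c,"w7");s=r.read_state(); print(s["ee_pos"],s["width"])
print(delta([.5407,-.0207,.0095]))
E
```

```text
[ 0.54058405 -0.01830097  0.12606598] 0.025704024737902294
(array([-0.012,  0.001,  0.583]), array([0, 0, 0]))
```

View pics/w7.png

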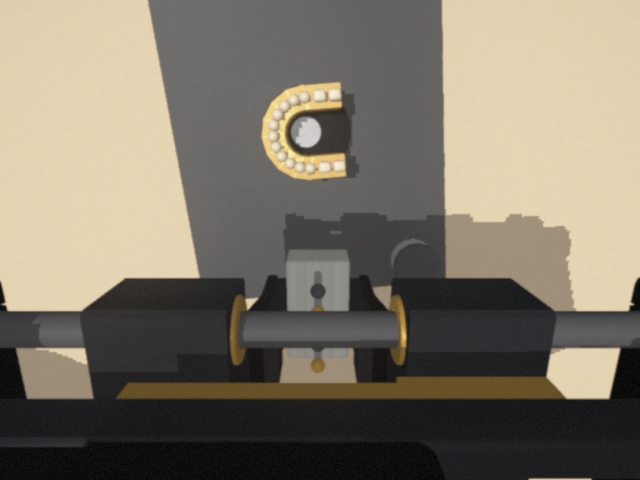

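The block is held straight; the cast stands on the plate at (306,132) px and the tin is at (413,262). I go down and release.

Call:
play_rows --pt "-0.012 0 0.2 0 0 0 15" --pt "-0.012 0 0.4 0 0 0 15" --pt "-0.012 0 0.52 0 0 0 15" --pt "-0.012 0 0.565 0 0 0 15" --pt "-0.012 0 0.58 0 0 0 15"

```text
time: 18.52
ee_pos: [0.541, -0.0219, 0.0105]
eef_rot: [0.71, 0.704, 0.0, -0.0]
ft_force: [0.4, -0.8, -0.1]
width: 0.0253
```

Call:
play_rows --pt "0 0 0 0 0 0 15" --pt "0 0 0 0 0 0 15" --pt "0 0 0 0 0 0 50" --pt "0 0 0 0 0 0 50" --pt "0 0 0 0 0 0 50"

```text
time: 19.15
ee_pos: [0.5409, -0.0228, 0.0105]
eef_rot: [0.711, 0.703, 0.0, 0.0]
ft_force: [0.1, 0.5, 0.7]
width: 0.0416
```

Call:
play_rows --pt "0 0 -0.2 0 0 0 50" --pt "0 0 -0.5 0 0 0 50" --pt "0 0 -0.8 0 0 0 50" --pt "0 0 -0.8 0 0 0 50" --pt "0 0 -0.8 0 0 0 50"

```text
time: 19.77
ee_pos: [0.5405, -0.023, 0.17]
eef_rot: [0.711, 0.703, -0.0, 0.0]
ft_force: [-0.0, -1.0, -0.5]
width: 0.0436
```

```bash
python3 - <<'E'
from h import *
eyes.camera("scene");c=eyes.camera("wrist");save(c,"w8");s=r.read_state(); print(s["ee_pos"],s["width"])
print([(a["xy"],round(a["p"],2),ray(c,a["xy"],.003)) for a in eyes.landmark_of(c,"bur_block")])
print(delta([.40,-.39,.17]),delta([.4,-.39,.17],np.deg2rad(95.1))[1])
E
```

```text
[ 0.54000818 -0.02293308  0.16903722] 0.04342740597959624
[([317.2, 222.2], 0.77, array([ 0.53922261, -0.02418865,  0.003     ]))]
(array([-1.843, -0.68 , -0.004]), array([0, 0, 0])) [-0.001  0.001  0.937]
```

Call:
play_rows --pt "-0.25 -0.1 0 0 0 0.1 80" --pt "-0.5 -0.2 0 0 0 0.2 80" --pt "-0.75 -0.3 0 0 0 0.3 80" --pt "-0.92 -0.34 0 0 0 0.4 80" --pt "-0.92 -0.34 0 0 0 0.5 80"

```text
time: 20.55
ee_pos: [0.469, -0.2092, 0.1691]
eef_rot: [0.928, 0.373, -0.001, -0.001]
ft_force: [0.4, 0.7, 0.0]
width: 0.069
```

```bash
python3 - <<'E'
from h import *
eyes.camera("scene");eyes.camera("scene");s=r.read_state(); print(s["ee_pos"],s["joint_positions"][6],delta([.42,-.395,.17],np.deg2rad(100)))
E
```

```text
[ 0.47018112 -0.20626152  0.16938672] -0.5895821342267299 (array([-0.838,  0.501, -0.004]), array([-0.001,  0.   ,  0.38 ]))
```

Call:
play_rows --pt "-0.25 0.15 0 0 0 0.1 80" --pt "-0.5 0.3 0 0 0 0.2 80" --pt "-0.75 0.45 0 0 0 0.3 80" --pt "-0.838 0.5 0 0 0 0.38 80" --pt "-0.838 0.5 0 0 0 0.38 80"

```text
time: 21.28
ee_pos: [0.4204, -0.3953, 0.1693]
eef_rot: [0.996, 0.09, -0.0, -0.001]
ft_force: [0.6, 1.3, -0.5]
width: 0.0695
```

```bash
python3 - <<'E'
from h import *
eyes.camera("scene");c=eyes.camera("wrist");save(c,"w9");s=r.read_state(); print(s["ee_pos"])
print([(a["xy"],round(a["p"],2),ray(c,a["xy"],0)) for a in eyes.landmark_of(c,"dish")])
for a in eyes.regions_of(c,"dish"): print(a["p"],a["xy"],ray(c,a["xy"],.02))
print(delta([.452,-.402,.006],np.deg2rad(100)))
E
```

```text
[ 0.42182074 -0.39290082  0.16988565]
[([337.1, 187.7], 0.86, array([ 0.450528  , -0.40362061,  0.        ]))]
0.65 [338.4, 193.2] [ 0.44880209 -0.4040619   0.02      ]
(array([0.139, 0.073, 0.821]), array([-0.   , -0.   ,  0.006]))
```

View pics/w9.png

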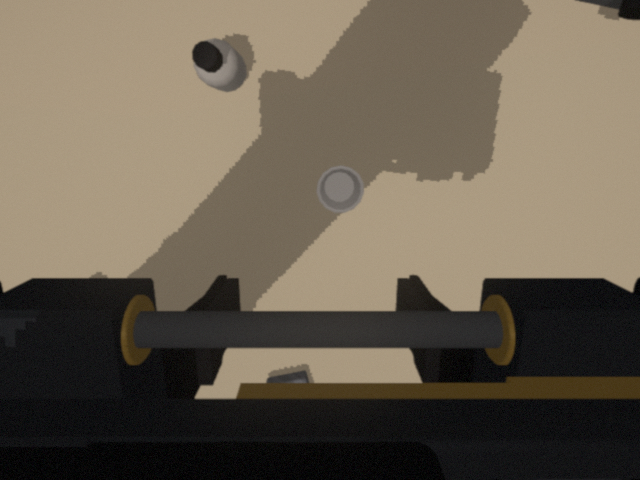

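The dish rim is centred at (341,189) px and the bottle at (218,63), well clear of the jaws.

Call:
play_rows --pt "0.137 0.085 0.1 0 0 0 80" --pt "0.137 0.085 0.4 0 0 0 80" --pt "0.137 0.085 0.65 0 0 0 80" --pt "0.137 0.085 0.8 0 0 0 80" --pt "0.137 0.085 0.828 0 0 0 80"

```text
time: 22.1
ee_pos: [0.4506, -0.4045, 0.0031]
eef_rot: [0.996, 0.09, -0.001, -0.001]
ft_force: [-0.2, 0.6, 0.4]
width: 0.0696
```

Call:
play_rows --pt "0 0 0 0 0 0 80" --pt "0 0 0 0 0 0 30" --pt "0 0 0 0 0 0 30" --pt "0 0 0 0 0 0 30" --pt "0 0 0 0 0 0 30" --squeeze 10

```text
time: 22.72
ee_pos: [0.451, -0.4067, 0.005]
eef_rot: [0.996, 0.089, 0.0, 0.0]
ft_force: [-0.4, 0.2, -0.9]
width: 0.0371
```

Call:
play_rows --pt "0 0 0 0 0 0 30" --pt "0 0 -0.1 0 0 0 30" --pt "0 0 -0.3 0 0 0 30" --pt "0 0 -0.6 0 0 0 30" --pt "0 0 -0.6 0 0 0 30"

```text
time: 23.35
ee_pos: [0.4537, -0.4082, 0.1312]
eef_rot: [0.996, 0.089, 0.003, 0.004]
ft_force: [0.8, -0.1, -0.9]
width: 0.0358
```

```bash
python3 - <<'E'
from h import *
eyes.camera("scene");c=eyes.camera("side");s=r.read_state(); print(s["ee_pos"],s["width"])
u,v=proj(c,s["ee_pos"]).astype(int); cv2.imwrite("pics/d1.png",cv2.resize(c["image"][v-70:v+50,u-80:u+80,::-1],None,fx=4,fy=4))
u=np.array([np.cos(.09),np.sin(.09)]); t=np.array([.534,.054])+.0625*u; print(t,delta([*t,.125],np.deg2rad(95.1)))
E
```

```text
[ 0.45119282 -0.40686728  0.12608931] 0.03599843773889153
[0.59624705 0.05961741] (array([ 1.126, -2.168,  0.003]), array([ 0.001, -0.001,  0.056]))
```

View pics/d1.png

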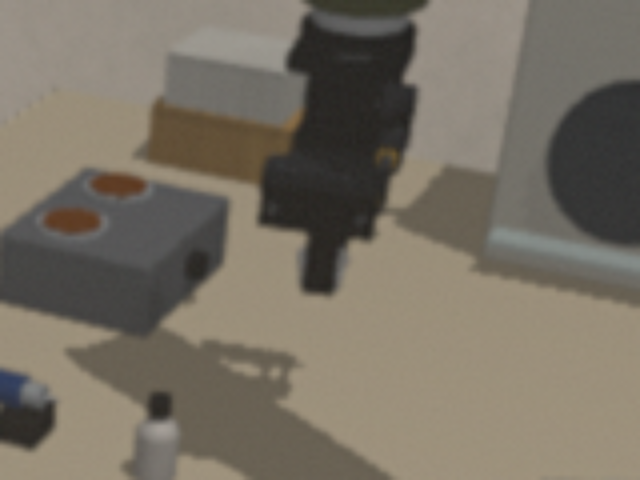

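The dish hangs between the fingers in the side view at (325,265) px. It looks secure, so I carry it over.

Call:
play_rows --pt "0.12 -0.24 0 0 0 0 30" --pt "0.24 -0.48 0 0 0 0 30" --pt "0.375 -0.723 0 0 0 0 30" --pt "0.375 -0.723 0 0 0 0 30"

```text
time: 23.95
ee_pos: [0.5003, -0.2454, 0.1241]
eef_rot: [0.996, 0.093, -0.0, -0.001]
ft_force: [0.7, 0.1, -1.1]
width: 0.0362
```

Call:
play_rows --pt "0.12 -0.24 0 0 0 0 30" --pt "0.24 -0.48 0 0 0 0 30" --pt "0.375 -0.723 0 0 0 0 30" --pt "0.375 -0.723 0 0 0 0 30"

```text
time: 24.45
ee_pos: [0.5478, -0.0905, 0.1242]
eef_rot: [0.996, 0.092, -0.0, -0.001]
ft_force: [-0.4, -1.0, -0.1]
width: 0.0356
```

Call:
play_rows --pt "0.12 -0.24 0 0 0 0.02 30" --pt "0.24 -0.48 0 0 0 0.056 30" --pt "0.375 -0.723 0 0 0 0.056 30" --pt "0.375 -0.723 0 0 0 0.056 30" --pt "0.375 -0.723 0 0 0 0.056 30"

```text
time: 25.08
ee_pos: [0.5954, 0.0586, 0.1237]
eef_rot: [0.999, 0.044, -0.001, 0.0]
ft_force: [-0.6, -2.0, -0.2]
width: 0.0358
```

```bash
python3 - <<'E'
from h import *
eyes.camera("scene");c=eyes.camera("wrist");save(c,"w10");s=r.read_state(); print(s["ee_pos"],s["width"])
print([(a["xy"],round(a["p"],2),ray(c,a["xy"],s["ee_pos"][2]-.004)) for a in eyes.landmark_of(c,"dish")])
print(delta([.5962,.0596,.009],np.deg2rad(95.1)))
E
```

```text
[0.5955366  0.05776723 0.12412532] 0.035830215065847486
[([316.9, 289.6], 0.65, array([0.5974112 , 0.05965554, 0.12012532]))]
(array([ 0.004, -0.009,  0.577]), array([ 0.001,  0.001, -0.001]))
```

View pics/w10.png

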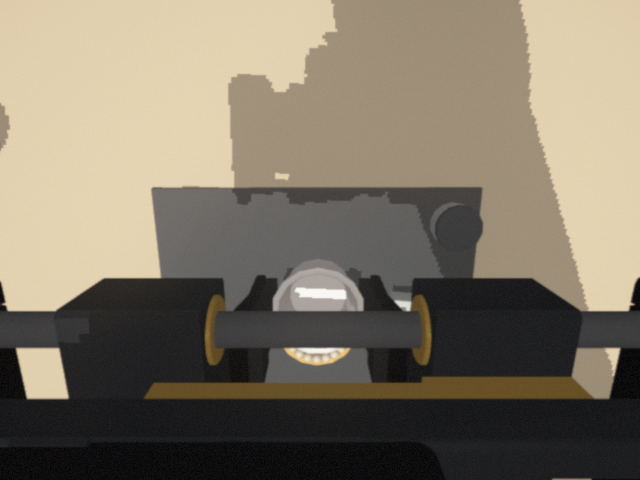

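Call:
play_rows --pt "0.004 -0.006 0.2 0 0 0 30" --pt "0.004 -0.006 0.4 0 0 0 30" --pt "0.004 -0.006 0.5 0 0 0 30" --pt "0.004 -0.006 0.55 0 0 0 30" --pt "0.004 -0.006 0.57 0 0 0 30"

```text
time: 25.85
ee_pos: [0.5969, 0.0612, 0.0112]
eef_rot: [0.999, 0.045, 0.0, 0.0]
ft_force: [0.4, 0.5, 0.1]
width: 0.0358
```

Call:
play_rows --pt "0 0 0.005 0 0 0 30" --pt "0 0 0.007 0 0 0 30" --pt "0 0 0.007 0 0 0 60" --pt "0 0 0.007 0 0 0 60" --pt "0 0 0.007 0 0 0 60"

```text
time: 26.48
ee_pos: [0.5965, 0.0614, 0.0095]
eef_rot: [0.999, 0.045, 0.0, 0.0]
ft_force: [-0.3, 0.5, 0.3]
width: 0.0507
```

Call:
play_rows --pt "0 0 0 0 0 0 60" --pt "0 0 -0.2 0 0 0 60" --pt "0 0 -0.5 0 0 0 60" --pt "-0.3 0 -0.9 0 0 0 60" --pt "-0.5 0 -0.9 0 0 0 60"

```text
time: 27.1
ee_pos: [0.5035, 0.0537, 0.1889]
eef_rot: [0.999, 0.045, 0.002, -0.0]
ft_force: [-1.3, -0.5, 2.1]
width: 0.052
```

```bash
python3 - <<'E'
from h import *
eyes.camera("scene");s=r.read_state(); print(s["ee_pos"],s["width"],s["time"])
R=np.array([[np.cos(.09),np.sin(.09)],[-np.sin(.09),np.cos(.09)]]); m=np.array([.534,.054])
for n in("wrist","side","scene"):
  c=eyes.camera(n); save(c,"f_"+n)
  for l,z in(("dish",.003),("bur_block",.003),("plate",.003),("lower_cast",.015),("tin",.003),("upper_cast",0),("bottle",0)): print(n,l,[(np.round(a["xy"]),round(a["p"],2),np.round(1000*R@(ray(c,a["xy"],z)[:2]-m)),np.round(ray(c,a["xy"],z)[:2],3)) for a in eyes.landmark_of(c,l)[:2]])
E
```

```text
[0.49809225 0.05390548 0.19129924] 0.05204541272441509 27.15
wrist dish [(array([318.,  99.]), 0.85, array([64.,  3.]), array([0.598, 0.063]))]
wrist bur_block [(array([322., 176.]), 0.69, array([-1., -1.]), array([0.533, 0.053])), (array([405., 177.]), 0.62, array([ -1., -75.]), array([ 0.54, -0.02]))]
wrist plate []
wrist lower_cast [(array([322., 177.]), 0.94, array([ 0., -0.]), array([0.534, 0.054]))]
wrist tin [(array([437.,  95.]), 0.88, array([ 68., -98.]), array([ 0.61 , -0.037]))]
wrist upper_cast [(array([321., 178.]), 0.33, array([-2.,  1.]), array([0.532, 0.054]))]
wrist bottle []
side dish [(array([286., 240.]), 0.68, array([78.,  2.]), array([0.612, 0.063])), (array([351., 171.]), 0.59, array([  65., -379.]), array([ 0.632, -0.318]))]
side bur_block [(array([317., 366.]), 0.83, array([-148.,  300.]), array([0.36 , 0.339])), (array([330., 230.]), 0.72, array([ -2., -80.]), array([ 0.539, -0.026]))]
side plate [(array([314., 249.]), 0.4, array([3., 5.]), array([0.536, 0.059]))]
side lower_cast [(array([311., 245.]), 0.56, array([9., 7.]), array([0.542, 0.061]))]
side tin 
[... 466 characters left out ...]
, -73.]), array([ 0.542, -0.019]))]
scene plate [(array([322., 264.]), 0.68, array([  2., -78.]), array([ 0.543, -0.023])), (array([339., 235.]), 0.61, array([-0.,  0.]), array([0.534, 0.054]))]
scene lower_cast [(array([338., 228.]), 0.7, array([-6.,  8.]), array([0.527, 0.062])), (array([345., 233.]), 0.45, array([11.,  3.]), array([0.545, 0.058]))]
scene tin [(array([345., 286.]), 0.76, array([  66., -101.]), array([ 0.609, -0.04 ]))]
scene upper_cast [(array([389., 121.]), 0.62, array([-44., 352.]), array([0.458, 0.401]))]
scene bottle [(array([230., 372.]), 0.76, array([ -40., -349.]), array([ 0.526, -0.297])), (array([274., 413.]), 0.48, array([  66., -372.]), array([ 0.634, -0.31 ]))]
```

View pics/f_wrist.png

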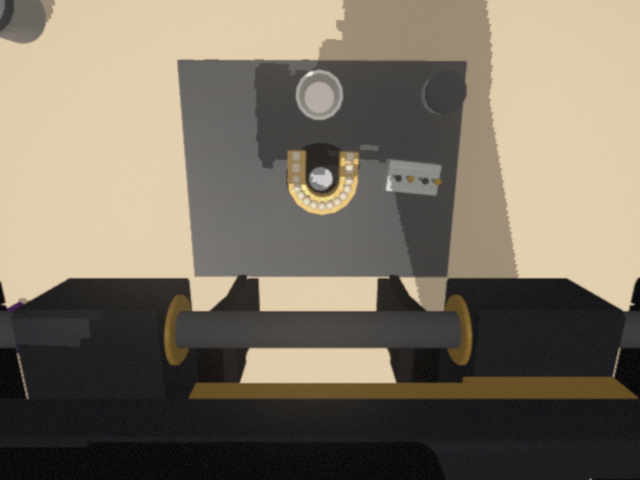

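View pics/f_side.png

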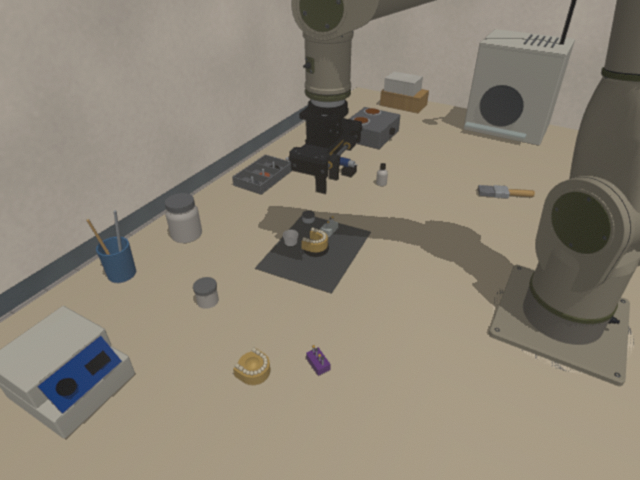

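Everything stands where planned. I check the tin by comparing it with the first pictures and, if it has not moved, hand in.

```bash
python3 - <<'E'
from h import *
sh=[]
for n,(u,v) in(("scene",(348,287)),("side",(308,217))):
    a=cv2.imread(f"pics/{n}0.png",0); b=cv2.imread(f"pics/f_{n}.png",0)
    t=a[v-11:v+12,u-11:u+12]; q=cv2.matchTemplate(b[v-26:v+27,u-26:u+27],t,cv2.TM_CCOEFF_NORMED); _,p,_,l=cv2.minMaxLoc(q); sh.append((n,p,l[0]-15,l[1]-15))
print(sh, r.read_state()["time"])
if all(abs(x[2])<=2 and abs(x[3])<=2 for x in sh):
    for _ in range(6): eyes.camera("scene")
    print(r.read_state()["joint_vel"].round(3)); job.close_job(); print("closed")
E
```

```text
[('scene', 0.879012942314148, 0, 0), ('side', 0.9040015339851379, 0, -1)] 28.35
[-0.001 -0.     0.002  0.    -0.001 -0.    -0.   ]
the job is handed in; nothing more can be done
closed
```

The mat is set out and the job was handed in at about 29 s of the 102 s allowed. Nothing dropped, and the measured wrist forces stayed small.

The last checks, in the mat's frame from the wrist and scene cameras:

| Thing | Measured (x, y) | Target | Allowed |
|---|---|---|---|
| Plate | within about 3 mm of centre | (0, 0) mm | 12 mm |
| Lower cast | centred within a few mm, square, teeth to the near edge | over the plate centre | 10 mm from plate |
| Bur block | (-1, -75) mm | (0, -75) mm, the handpiece side | 15 mm per axis |
| Dish | (64, 3) mm | (62.5, 0) mm | 15 mm per axis |

- **Upright:** in the pictures all four stand upright.
- **Tin:** image matching against the first pictures shows a shift of at most one pixel in the two views. The networks' tin position differed by about 8 mm in the scene view; I take that as detector noise.
- **Upper cast and bottle:** network positions agree with the start to within 12 mm, which is their usual scatter.
- **Disagreements:** the side camera put the dish about 14 mm further back (x = 78 mm, just past the 77.5 mm limit). The scene and side networks scattered by up to 11 mm on the cast. I trusted the close wrist view, which the scene camera supported for the dish.

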